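# Re-hang the lift-off door of the spectacle cabinet

### The job

The little wooden door standing in the slotted rack belongs on the white spectacle cabinet: lift it out, lower it gently onto the hinge so that both its steel knuckles drop over the two upright pins and sit fully down on their brackets, then swing the door shut against the cabinet. The hinge rail may have shifted a few millimetres sideways, so feel for the pins and never force the door (stay under about 25 N on the cabinet); leave the other things on the bench where they are.

Things in the scene. Friction and masses are not known exactly. Their poses are not given: they have to be found in the camera images.
- door: The loose plywood door, 0.26 kg (-20 to +25 %), upright in the rack at the start. Origin on its hinge axis, level with the panel's lower edge; x from hinge to free edge, y out of the outer face (knob side), z up. Panel: x 16 to 126, y -6 to 6, z 0 to 160. Knob 16 across, standing 24 off the outer face, at x 112, z 85
- door_hinge (a point): Point on the door's hinge axis at the underside of the lower knuckle, 30 above the door's origin; axes as the door's. Two steel ring knuckles sit on this axis: outside diameter 24, hole diameter 12, each 16 high, their undersides at 0 and 85 above this point
- door_grip (a point): Point in the mid-thickness of the door panel, 15 below its top edge, 50 from the hinge axis toward the free edge (115 above door_hinge): a good place to pinch the 12 mm panel across its thickness from above. Axes as the door's. A pinched panel can turn a little in the fingers each time the hinge side lands on a pin (the hinge side is pushed up)
- door_center (a point): Centre of the door panel: 71 from the hinge axis, 80 above its lower edge; axes as the door's. The centre of mass is about 5 nearer to the hinge
- cabinet: White open-fronted cabinet, fixed, 120 deep (x), 160 wide (y), 175 high. Origin: centre of its underside; x out of its open front, y along the front toward the hinge side. Front at x 60; the closing stile (y -80 to -50) stands proud to x 71 and stops the door. Shut, the door's x points along the cabinet's -y, outer face to +x; wide open (a quarter turn), the door's axes are parallel to the cabinet's
- pins_mid (a point): Middle of the hinge axis's adjustment range, level with the lower bracket's top (78, 58, 42 in the cabinet's frame; axes as the cabinet's). The rail is clamped in slots: the true pin axis lies up to 7 to either side along the cabinet's y, NOT measured; no offset in x or z. The rail stays put under the job's forces. With the door fully down, door_hinge is at this height
- pins_top (a point): Same, level with the upper bracket's top, 85 above pins_mid; it too is the middle of the range, not the true pin. Each bracket carries an upright steel pin, diameter 10, blunt-ended, standing 20 above the bracket's top. Brackets are 18 wide and reach 9 in front of the axis; behind the axis the rail plate starts 14 away
- rack: Wooden rack, 100 long (x), 50 wide, 43 high, fixed; origin at the centre of its underside. The door's panel stands in its slot (15 wide, running along x, slot floor 8 up, sides to 43) with the knuckles sticking out beyond the -x end
- cleaner: Bystander: clear bottle of lens cleaner, diameter 42, 120 high, beside the cabinet; origin at its underside
- screw_jar: Bystander: small glass jar, diameter 52, 55 high, beside the rack; origin at its underside
- lens_blank: Bystander: clear lens blank, disc of diameter 60, 10 thick, beside the cabinet on its hinge side; origin at its underside
- case: Bystander: black spectacle case 65 x 155 x 42; origin at its underside
- driver: Bystander: screwdriver 150 long, lying; origin at its underside
- mug: Bystander: white mug, diameter 80, 90 high; origin at its underside
- tray: Bystander: grey lens tray 100 x 150 x 25; origin at its underside

How it is judged (in metres and radians):
On the way:
1. both knuckles are down over the pins: the door sits at its hung height on the hinge, upright (z of door_hinge in the frame of pins_mid between -0.0025 and 0.0025 m and x of door_hinge in the frame of pins_mid between -0.004 and 0.004 m and y of door_hinge in the frame of pins_mid between -0.01 and 0.01 m and angle between door_hinge's own z axis and vertical below 0.05 rad), for 0.2 s.
At the end, for the whole second after the job is handed in: The door hangs fully down on both pins (height within 2.5 mm, hinge axis within 4 mm front to back and 10 mm sideways of the rail's middle, upright within 3 degrees) and is shut: parallel to the cabinet front within 4 degrees, over the opening, at rest (all of step 1 and y of door_center in the frame of cabinet below 0.03 m and angle between the x axis of door_hinge and the y axis of cabinet, either way round below 0.07 rad and linear speed of door below 0.01 m/s and angular speed of door below 0.1 rad/s); the robot touches nothing.
It fails at once if the door is pressed, dropped or banged on the cabinet or its hinge with more than 25 N (contact force between door and cabinet above 25 N).
It fails at once if the arm or gripper strikes the cabinet with more than 25 N (contact force between any of the arm, the fingers and cabinet above 25 N).
It fails at once if a bystander is moved by more than 25 mm (distance of any of cleaner, screw_jar, lens_blank, case, driver, mug, tray from where it was at the start of the episode above 0.025 m).
It also fails if it takes over 72 s, if anything falls off the work surface, if the arm or the gripper's body presses on something with over 40 N, if the wrist force passes 120 N, or if a joint passes its speed limit or range.

### The arm

A 6-joint arm with a two-finger parallel gripper is mounted at the origin on the work surface. World frame = base frame: x ahead of the robot, y to its left, z up, the work surface at z = 0. Lengths are in mm, angles in rad, forces in N, time in s.
With the tool pointing down it reaches from about 350 to 775 mm from the base axis. Payload 7.3 kg.
Tool frame: the origin (TCP) lies on the centre line of the jaws, within the pads' length; the fingertips stand 17 mm ahead of it and the grasp point (between the pads) lies 2 mm behind it; z points along the fingers, y is the line along which they close (so a half turn about z gives the same grasp; the last joint's range is limited). The gripper opens to 92 mm and grips with 3 to 60 N. Pads are 19 mm wide; open, the fingers measure 130 mm over their backs; the gripper's body (75 mm by 190 mm) begins 47 mm behind the grasp point.
Start: joints at [-1.255, 0.342, 1.524, -0, 1.275, -0.146], TCP at [233.943, -470.015, 243.741] pointing down, gripper open.
Joint ranges: [-2.53, 2.53], [-0.77, 2.02], [0.04, 2.7], [-1, 4.14], [0.28, 2.66], [-3.11, 3.11]. Speed limits (rad/s): [2.57, 2.57, 3.14, 3.14, 3.14, 3.14].

### API

Orientations are given as [roll, pitch, yaw] about the fixed x, y, z axes, in that order (R = Rz(yaw) Ry(pitch) Rx(roll)).
In Python, from plant import bot gives the robot as it stands. The module is installed in compiled form; this text tells all that it offers.
- The arm moves only by the shell command python3 -m pendant 'ROWS'. ROWS is JSON, a list of rows, each a list of 3 entries, a list of its own where there are three numbers: the shift along the world's x, y, z as a fraction of full scale, then the turn, a rotation vector about the world's x, y, z as a fraction of full scale, then the opening, from -1 (shut) to 1 (fully open), so that 0 is half open. In form: [[[tx, ty, tz], [rx, ry, rz], claw], ...]. A call has exactly 10 rows; each row shifts and turns the commanded pose from where the row before left it; what a row does not reach is not made up. Full scale, the value 1, is 30 mm for a shift and 0.12 rad for a turn. A row lasts 1/12 s, in which the tool goes at most 41.7 mm and 7.16 degrees, less where a joint would pass 70% of its speed; a pose out of reach is approached as far as the arm can. A call with a number of a shift or a turn outside -1 to 1 is refused whole. A call with a gripper value outside its range is refused whole. The fingers move at their own pace and stop on an object; the grip force is fixed at half the most. Time passes only in rows, so rows that do not move let the fingers close, or fill a call up. It gives the time, the measured TCP pose, the force, the opening and the grip force at its end, in the units of the state.
- bot.get_obs(): the state, without advancing time (a new reading comes with each control period).
- bot.capture(name): name is "scene" or "side" or "wrist"; returns the picture (480x640x3 uint8, blue, green, red); there is no depth.
- bot.camera_params(name): a dict with "fovy" (degrees; the focal length in pixels is half the picture's height over the tangent of half this angle, whatever the lens; pixels are square), "cx", "cy" (the principal point, pixels), "camera_from_world" (4x4, takes a point from world to camera coordinates). Camera axes: x right, y down, z forward; pixel columns grow to the right and rows downward; lengths in mm; the calibration is good to about 2 mm. A picture is of the moment at which its call begins: read the wrist's pose just before it. camera_params takes no time and is no camera call; for the wrist camera it gives the pose at the moment of the call.
- bot.close_job(): hands the job in; it is judged then, once.
The state is a dict: "time": time; "joint_positions": joint angles; "dq": joint speeds; "tau": joint torques, N m; "tool_pos": TCP position; "tcp_rot": TCP orientation; "contact_force": force on the tool from outside, world axes, zero at the start; "moment": the same for the moment, N m; "grip_width": finger opening in mm; "finger_force": force on a finger pad.
Only numpy, scipy, OpenCV 4.12 (cv2) and the standard library are available. Lean on these libraries where they do the work, as an engineer would, in place of code of your own. Each camera call takes 0.05 s, during which the arm holds its last target. There are 200 camera calls.

## Working session

There is one attempt and no reset: what is moved stays moved. The work goes in short steps, Python scripts to look and compute and a shell command to move; the robot and the scene stay as the last step left them, time stands still between calls to the robot, and variables do not carry over. Pictures are saved under pics/ and viewed, at most 10 in all, crops included, and the job is handed in when it is done.

```bash
mkdir -p pics; python3 - <<'E'
from plant import bot
import cv2
for n in("scene","side"):
    cv2.imwrite(f"pics/{n}0.png",bot.capture(n))
    p=bot.camera_params(n);print(n,p["fovy"],p["cx"],p["cy"],p["camera_from_world"].round(3).tolist() if hasattr(p["camera_from_world"],"round") else p["camera_from_world"])
print(bot.get_obs())
E
```

```text
scene 51.095712432773084 315.1736597072647 235.39391258328337 [[0.889, 0.459, -0.007, -486.607], [0.338, -0.665, -0.666, -126.807], [-0.31, 0.59, -0.746, 1558.771], [0.0, 0.0, 0.0, 1.0]]
side 50.58662359072149 314.04375373557605 244.07270390424983 [[-0.777, -0.63, 0.007, 403.205], [-0.42, 0.509, -0.751, 343.15], [0.469, -0.587, -0.66, 1025.297], [0.0, 0.0, 0.0, 1.0]]
{'time': 0.1, 'joint_positions': array([-1.25499058e+00,  3.42651073e-01,  1.52493147e+00, -1.20081977e-05,
        1.27538897e+00, -1.45993468e-01]), 'dq': array([ 0.00108865, -0.00242978, -0.00199692, -0.00044947, -0.00057645,
        0.0003633 ]), 'tau': array([ 2.45959767e-03, -4.32002628e+01, -2.44694245e+01,  7.19925016e-02,
        5.26732416e-02, -4.73030127e-05]), 'tool_pos': array([ 233.83129502, -469.66900585,  243.11198416]), 'tcp_rot': array([-3.14022679e+00, -1.89228589e-04,  4.61802594e-01]), 'contact_force': array([-1.49845177,  0.66636222, -0.25007133]), 'moment': array([ 0.05643485,  0.01701009, -0.02731323]), 'finger_force': 0.0, 'grip_width': 91.749638785806}
```

View pics/scene0.png

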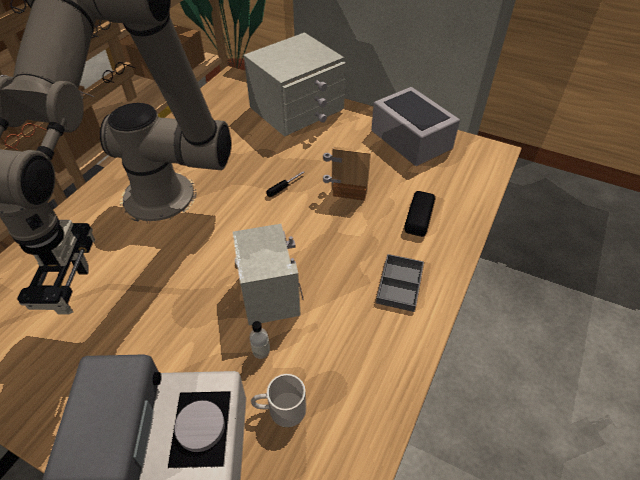

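View pics/side0.png

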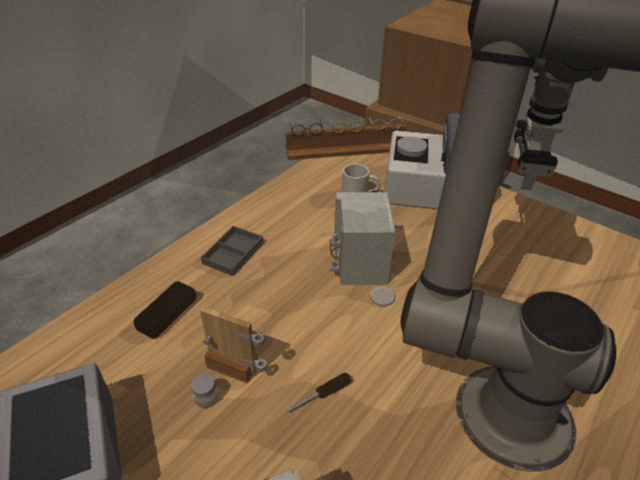

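The scene view shows the cabinet at about (267,272) with its open front and pins facing right, and the door in the rack at (350,175) with its knuckles to the left. The side view shows the rack at (232,345) and the cabinet at (363,240). I'll enlarge these.

```bash
python3 - <<'E'
import cv2,numpy as np
s=cv2.imread("pics/scene0.png");d=cv2.imread("pics/side0.png")
# each crop 100x75 or so at x4
def c(im,x,y):
    o=cv2.resize(im[y:y+100,x:x+100],(400,300)[:1]*2,interpolation=cv2.INTER_CUBIC)
    for k in range(0,100,20):
        cv2.putText(o,str(x+k),(k*4,10),0,.35,(0,0,255));cv2.putText(o,str(y+k),(0,k*4+4),0,.35,(0,255,255))
        cv2.line(o,(k*4,12),(k*4,18),(0,0,255));cv2.line(o,(25,k*4),(32,k*4),(0,255,255))
    return o
cv2.imwrite("pics/c1.png",np.hstack([c(s,225,222),c(s,305,125)]))
cv2.imwrite("pics/c2.png",np.hstack([c(d,310,190),c(d,185,300)]))
E
```

```text
(no output)
```

View pics/c1.png

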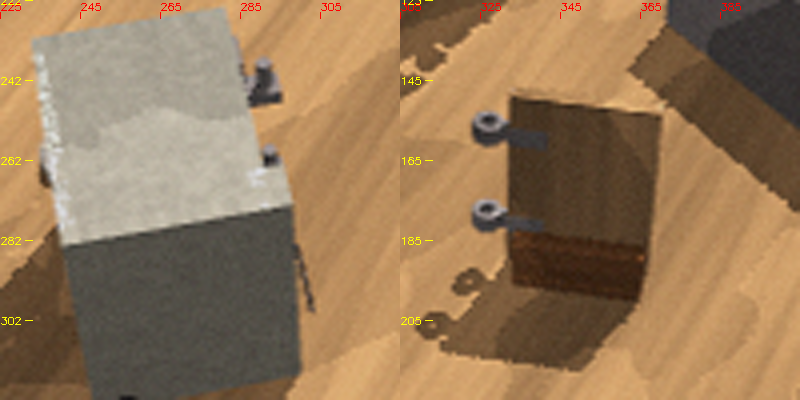

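View pics/c2.png

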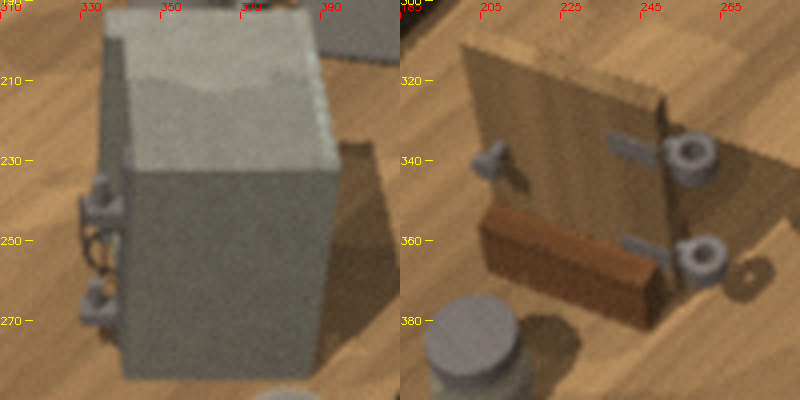

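Scene crop: cabinet top corners are at (233,231.5), (281,224), (297.5,273.5) and (241,283), and the pins stick up at (291,237) and (292,260). Knuckle holes are at (327,156) and (327,178). Side crop: knuckle holes are at (258,337.5) and (261,363.5), and the door's outer (knob) face looks toward the side camera.

```bash
cat > h.py <<'E'
import numpy as np
from plant import bot
from scipy.optimize import least_squares
P={n:bot.camera_params(n) for n in("scene","side")}
def proj(n,X,p=None):
    p=p or P[n]; M=np.array(p["camera_from_world"]);X=np.atleast_2d(X)
    c=X@M[:3,:3].T+M[:3,3];f=240/np.tan(np.radians(p["fovy"])/2)
    return np.c_[p["cx"]+f*c[:,0]/c[:,2],p["cy"]+f*c[:,1]/c[:,2]]
def T(q,X):
    X=np.atleast_2d(np.array(X,float));c,s=np.cos(q[2]),np.sin(q[2])
    return np.c_[q[0]+c*X[:,0]-s*X[:,1],q[1]+s*X[:,0]+c*X[:,1],X[:,2]]
def fit(obs,q0):
    fun=lambda q:np.concatenate([(proj(n,T(q,X))[0]-u) for n,X,u in obs])
    r=least_squares(fun,q0,loss="soft_l1",f_scale=1.);return r.x,fun(r.x).reshape(-1,2)
E
python3 - <<'E'
from h import *
cab=[("scene",(-60,80,175),(233,231.5)),("scene",(60,80,175),(281,224)),("scene",(-60,-80,175),(241,283)),
("scene",(71,-80,175),(297.5,273.5)),("scene",(71,-80,0),(300.2,315)),
("side",(60,80,175),(342,232)),("side",(-60,80,175),(394.5,231.5)),("side",(-60,-80,175),(387,193)),("side",(60,80,0),(340.5,284.5)),("side",(-60,80,0),(387.5,284))]
q,r=fit(cab,(500,-100,.0));print("cab",q.round(3));print(r.round(1).tolist())
for n in P:
  for o in(-7,0,7):
    print(n,o,proj(n,T(q,[(78,58+o,62),(78,58+o,147)])).round(1).tolist())
door=[("scene",(0,0,139),(326.8,156.2)),("scene",(0,0,54),(326.8,178)),("scene",(16,-6,168),(332.8,148.8)),("scene",(126,-6,168),(370.5,153.8)),
("side",(0,0,139),(258,337.5)),("side",(0,0,54),(261.2,363.5)),("side",(126,6,168),(201,311.5)),("side",(112,30,93),(206.5,340.5))]
best=min((fit(door,(600,200,y)) for y in(-1.5,0,1.5,3)),key=lambda z:abs(z[1]).sum())
print("door",best[0].round(3),best[1].round(1).tolist())
print("grip",T(best[0],(50,0,153)).round(1))
E
```

```text
cab [ 495.462 -169.957   -5.594]
[[-0.7, -0.8], [0.1, -1.2], [-1.2, -0.3], [0.3, -0.9], [-0.1, 0.1], [1.0, -0.9], [-0.0, -0.3], [-0.5, -1.8], [-0.6, -0.7], [-0.7, -0.3]]
scene -7 [[292.3, 259.5], [290.9, 237.8]]
scene 0 [[291.9, 257.5], [290.4, 235.7]]
scene 7 [[291.4, 255.4], [289.9, 233.7]]
side -7 [[333.2, 258.2], [334.3, 232.3]]
side 0 [[333.3, 260.1], [334.5, 234.2]]
side 7 [[333.4, 262.1], [334.6, 236.1]]
door [452.662 257.765 144.745] [[-0.4, -2.2], [-0.6, -2.1], [-1.3, -0.7], [-1.1, 0.1], [0.0, -1.5], [-0.5, -1.6], [-0.2, -4.7], [-1.7, 1.0]]
grip [[501.3 269.2 153. ]]
```

```bash
python3 -m pendant '[[[0.5,1,0.5],[0,0,0],1],[[0.5,1,0.5],[0,0,0],1],[[0.5,1,0.5],[0,0,0],1],[[0.5,1,0.5],[0,0,0],1],[[0.5,1,0.3],[0,0,0],1],[[0.5,1,0.3],[0,0,0],1],[[0.5,1,0.3],[0,0,0],1],[[0.5,1,0],[0,0,0],1],[[0.5,1,0],[0,0,0],1],[[0.5,1,0],[0,0,0],1]]'
python3 - <<'E'
from h import *
p=bot.camera_params("wrist");M=np.array(p["camera_from_world"]);print(p["fovy"],(-M[:3,:3].T@M[:3,3]).round(1),M[:3,:3].round(2).tolist())
q=(495.5,-170,.689);d=(452.7,257.8,.232)
print(proj("",T(q,[(78,58,62),(78,58,147),(60,80,175)]),p).round(),proj("",T(d,(50,0,168)),p).round())
print(bot.get_obs()["tcp_rot"])
E
```

```text
time: 0.93
tool_pos: [384.2, -168.4, 330.7]
tcp_rot: [3.141, -0.0, 0.462]
contact_force: [0.7, -0.1, -0.2]
grip_width: 91.3
finger_force: 0.0
71.64604540938645 [ 458.7 -130.6  471.6] [[0.45, -0.9, 0.0], [-0.85, -0.42, 0.31], [-0.27, -0.14, -0.95]]
[[302.  56.]
 [296.  35.]
 [272.  58.]] [[-185. -209.]]
[ 3.14146557e+00 -2.19470641e-05  4.61584714e-01]
```

```bash
python3 -m pendant '[[[0.9,0.7,0],[0,0,0.5],1],[[0.9,0.7,0],[0,0,0.5],1],[[0.9,0.7,0],[0,0,0.5],1],[[0.9,0.7,0],[0,0,0.4],1],[[0.9,0.7,0],[0,0,0],1],[[0.3,0.3,0],[0,0,0],1],[[0,0,0],[0,0,0],1],[[0,0,0],[0,0,0],1],[[0,0,0],[0,0,0],1],[[0,0,0],[0,0,0],1]]'
cat > w.py <<'E'
from h import *
import cv2,json,sys
def snap(name,x0=0,y0=0,w=640,h=480,s=1):
    p=bot.camera_params("wrist");im=bot.capture("wrist")
    cv2.imwrite(f"pics/{name}_full.png",im)
    json.dump({k:np.array(v).tolist() for k,v in p.items()},open(f"pics/{name}.json","w"))
    o=cv2.resize(im[y0:y0+h,x0:x0+w],None,fx=s,fy=s,interpolation=cv2.INTER_CUBIC)
    for k in range(0,w,20): cv2.putText(o,str(x0+k),(int(k*s),9),0,.3,(0,0,255))
    for k in range(0,h,20): cv2.putText(o,str(y0+k),(0,int(k*s)+4),0,.3,(255,0,255))
    cv2.imwrite(f"pics/{name}.png",o);return p
def load(name): return json.load(open(f"pics/{name}.json"))
E
python3 - <<'E'
from w import *
p=snap("w1",s=1.25);print(bot.get_obs()["tool_pos"].round(1))
q=(495.5,-170,.689)
print(proj("",T(q,[(78,58,62),(78,58,147),(78,51,147),(60,80,175),(-60,80,175),(71,-80,175),(-60,-80,175)]),p).round())
E
```

```text
time: 1.77
tool_pos: [527.1, -57.0, 331.0]
tcp_rot: [3.141, 0.0, 0.688]
contact_force: [-0.5, -0.3, 0.8]
grip_width: 91.6
finger_force: 0.0
[527.2 -57.  331.1]
[[330. 215.]
 [332. 236.]
 [339. 236.]
 [310. 262.]
 [311. 366.]
 [478. 251.]
 [460. 366.]]
```

View pics/w1.png

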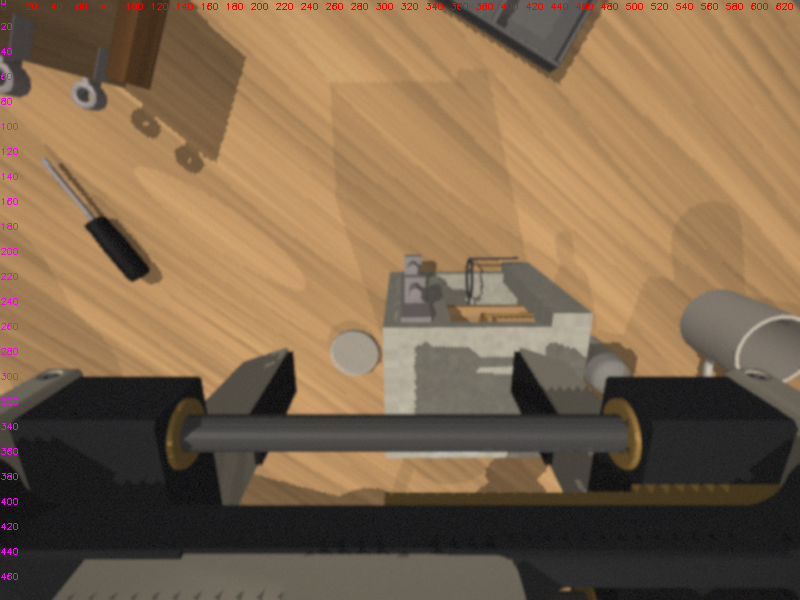

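Wrist view: the top hinge-front corner is at (307,262), the back corner at (307,366), and the pins are near (330,210) and (332,228). The predictions are 3–4 px to the right of these. I'll enlarge the pin region and check the door region too.

```bash
python3 - <<'E'
import cv2,numpy as np
im=cv2.imread("pics/w1_full.png")
def c(x,y,w,h,s):
    o=cv2.resize(im[y:y+h,x:x+w],None,fx=s,fy=s,interpolation=cv2.INTER_CUBIC)
    for k in range(0,w,10): cv2.putText(o,str(x+k),(int(k*s),9),0,.3,(0,0,255));cv2.line(o,(k*s,10),(k*s,14),(0,0,255))
    for k in range(0,h,10): cv2.putText(o,str(y+k),(0,int(k*s)+4),0,.3,(255,0,255));cv2.line(o,(20,k*s),(25,k*s),(255,0,255))
    return o
cv2.imwrite("pics/w1c.png",c(300,200,100,75,8))
E
```

```text
(no output)
```

View pics/w1c.png

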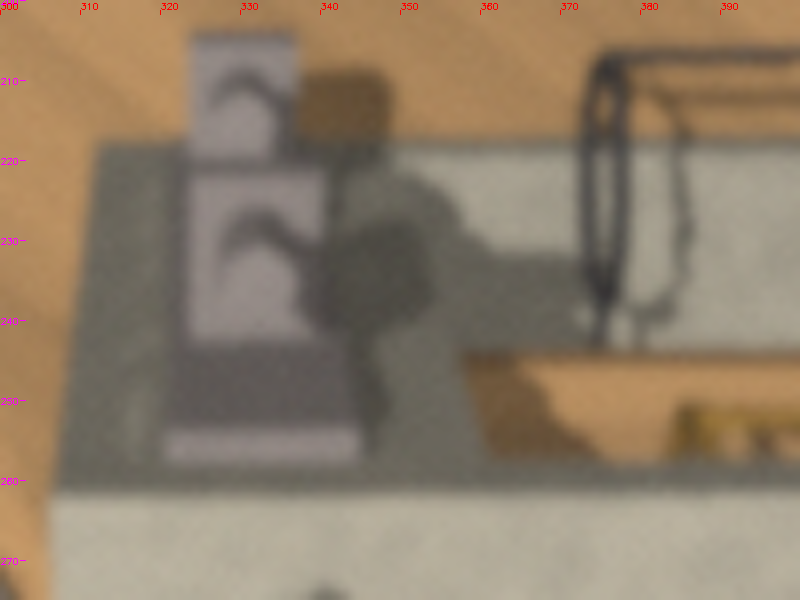

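The crop shows bracket front edges at (323.5–340.3, 221) for the upper and (323.5–337, 204) for the lower. The cabinet front-hinge corner is at (306.5,262) on top and (312,218) at the bottom. I'll fit the cabinet pose and rail offset jointly.

```bash
python3 - <<'E'
from w import *
p=load("w1")
C=[((60,80,175),(306.5,261.5)),((60,80,0),(312,217.5)),((-60,80,175),(307,366)),((71,-80,175),(472,250))]
B=[((87,67,127),(323.5,221)),((87,49,127),(340.3,221)),((87,67,42),(323.5,204)),((87,49,42),(337,204))]
def fun(v):
    a=proj("",T(v[:3],[c[0] for c in C]),p)-[c[1] for c in C]
    b=proj("",T(v[:3],[np.add(c[0],(0,v[3],0)) for c in B]),p)-[c[1] for c in B]
    return np.r_[a,b].ravel()
r=least_squares(fun,(495.5,-170,.689,0),loss="soft_l1");v=r.x
print(v.round(3));print(fun(v).reshape(-1,2).round(1).tolist())
print("mid",T(v,(78,58,42)).round(1),"true",T(v,(78,58+v[3],42)).round(1))
print("pin tops px",proj("",T(v,[(78,58+v[3],147),(78,58+v[3],62)]),p).round(1))
E
```

```text
[ 493.801 -166.357    0.69    -4.697]
[[-1.1, -0.2], [-0.9, -0.9], [0.4, -0.4], [1.7, 0.2], [0.1, 0.1], [0.1, 0.1], [-0.2, 0.5], [-0.0, 0.4]]
mid [[517. -72.  42.]] true [[520.  -75.6  42. ]]
pin tops px [[332.5 234.7]
 [330.5 214.8]]
```

```bash
python3 -m pendant '[[[0,1,0],[0,0,-0.5],1],[[0,1,0],[0,0,-0.5],1],[[-0.1,1,0],[0,0,-0.5],1],[[-0.1,1,0],[0,0,-0.5],1],[[-0.1,1,0],[0,0,-0.5],1],[[-0.1,1,0],[0,0,-0.5],1],[[-0.1,1,0],[0,0,-0.5],1],[[-0.1,1,0],[0,0,-0.3],1],[[-0.1,1,0],[0,0,0],1],[[-0.1,1,0],[0,0,0],1]]'
python3 -m pendant '[[[0,0.7,0],[0,0,0],1],[[0,0,0],[0,0,0],1],[[0,0,0],[0,0,0],1],[[0,0,0],[0,0,0],1],[[0,0,0],[0,0,0],1],[[0,0,0],[0,0,0],1],[[0,0,0],[0,0,0],1],[[0,0,0],[0,0,0],1],[[0,0,0],[0,0,0],1],[[0,0,0],[0,0,0],1]]'
python3 - <<'E'
from w import *
p=snap("w2",200,140,200,150,4)
d=(452.7,257.8,.232)
print(proj("",T(d,[(0,0,139),(0,0,54),(16,6,168),(16,-6,168),(126,6,168),(126,-6,168)]),p).round())
E
```

```text
time: 2.65
tool_pos: [503.6, 244.4, 331.3]
tcp_rot: [3.141, -0.001, 0.232]
contact_force: [-0.3, -0.4, -0.5]
grip_width: 91.6
finger_force: 0.0
time: 3.48
tool_pos: [504.0, 264.8, 330.8]
tcp_rot: [3.142, -0.0, 0.234]
contact_force: [0.4, 0.1, -0.2]
grip_width: 92.1
finger_force: 0.0
[[318. 263.]
 [319. 239.]
 [312. 259.]
 [324. 259.]
 [311. 142.]
 [324. 142.]]
```

View pics/w2.png

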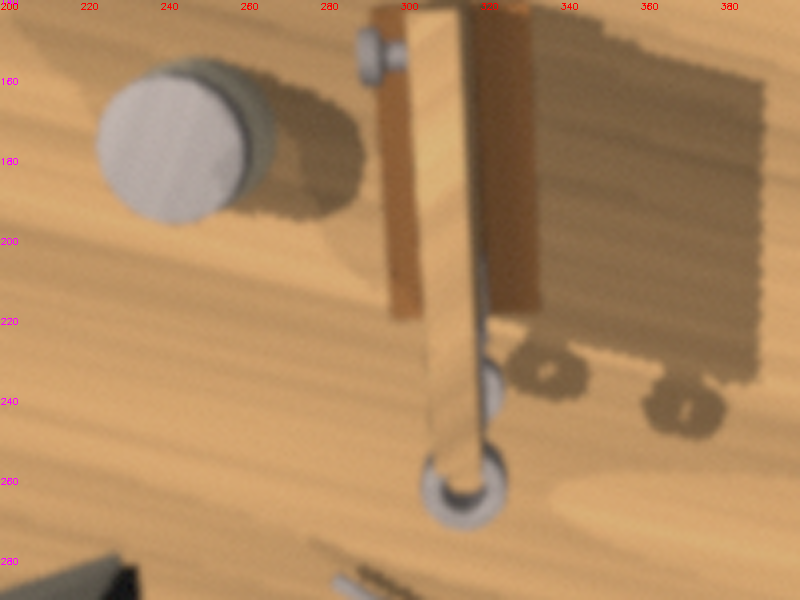

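Knuckle centres are at (316,261.7) for the upper and (317,238) for the lower. The panel top's free-end corners are at (302,142.7) and (315,142.7), and its hinge end is at columns 307.3 and 321 at row 256. The door is turned slightly from my estimate.

```bash
python3 - <<'E'
from w import *
p=load("w2")
D=[((0,0,139),(316,261.7)),((0,0,54),(317.2,238)),((126,6,168),(302,142.7)),((126,-6,168),(315,142.7)),((16,6,168),(307.3,257.5)),((16,-6,168),(321,257.5))]
f=lambda v:(proj("",T(v,[d[0] for d in D]),p)-[d[1] for d in D]).ravel()
r=least_squares(f,(452.7,257.8,.232));v=r.x
print(v.round(3),f(v).reshape(-1,2).round(1).tolist(),"grip",T(v,(50,0,153)).round(1))
o=bot.get_obs();print(o["tool_pos"].round(1),(T(v,(50,0,155))-o["tool_pos"]).round(1), v[2]-o["tcp_rot"][2])
E
```

```text
[4.52435e+02 2.60379e+02 2.74000e-01] [[-0.3, 0.8], [-0.3, 0.3], [-0.4, -0.9], [0.3, -1.4], [1.0, 1.2], [-0.4, 0.7]] grip [[500.6 273.9 153. ]]
[504.  264.8 330.7] [[  -3.4    9.1 -175.7]] 0.040303199326623906
```

```bash
python3 -m pendant '[[[-0.11,0.3,-0.5],[0,0,0.34],1],[[0,0,-1],[0,0,0],1],[[0,0,-1],[0,0,0],1],[[0,0,-1],[0,0,0],1],[[0,0,-1],[0,0,0],1],[[0,0,-0.8],[0,0,0],1],[[0,0,-0.5],[0,0,0],1],[[0,0,-0.23],[0,0,0],1],[[0,0,0],[0,0,0],0],[[0,0,0],[0,0,0],-0.3]]'
python3 -m pendant '[[[0,0,0],[0,0,0],-0.5],[[0,0,0],[0,0,0],-0.6],[[0,0,0],[0,0,0],-0.7],[[0,0,0],[0,0,0],-1],[[0,0,0],[0,0,0],-1],[[0,0,0],[0,0,0],-1],[[0,0,0],[0,0,0],-1],[[0,0,0],[0,0,0],-1],[[0,0,0],[0,0,0],-1],[[0,0,0],[0,0,0],-1]]'
```

```text
time: 4.37
tool_pos: [501.1, 274.2, 150.5]
tcp_rot: [3.142, -0.001, 0.275]
contact_force: [1.0, 0.6, 0.3]
grip_width: 82.7
finger_force: 0.0
time: 5.2
tool_pos: [500.7, 274.0, 149.8]
tcp_rot: [3.142, 0.0, 0.275]
contact_force: [-0.1, -0.3, 0.2]
grip_width: 16.0
finger_force: 0.0
```

Now I'll close fully, then lift slowly.

```bash
python3 -m pendant '[[[0,0,0],[0,0,0],-1],[[0,0,0],[0,0,0],-1],[[0,0,0],[0,0,0],-1],[[0,0,0],[0,0,0],-1],[[0,0,0],[0,0,0],-1],[[0,0,0],[0,0,0],-1],[[0,0,0],[0,0,0],-1],[[0,0,0],[0,0,0],-1],[[0,0,0],[0,0,0],-1],[[0,0,0],[0,0,0],-1]]'
python3 -m pendant '[[[0,0,0.1],[0,0,0],-1],[[0,0,0.2],[0,0,0],-1],[[0,0,0.3],[0,0,0],-1],[[0,0,0.4],[0,0,0],-1],[[0,0,0.4],[0,0,0],-1],[[0,0,0.4],[0,0,0],-1],[[0,0,0.5],[0,0,0],-1],[[0,0,0.5],[0,0,0],-1],[[0,0,0.5],[0,0,0],-1],[[0,0,0.3],[0,0,0],-1]]'
```

```text
time: 6.03
tool_pos: [500.6, 274.0, 149.8]
tcp_rot: [3.142, 0.0, 0.275]
contact_force: [0.5, 0.2, -0.8]
grip_width: 11.6
finger_force: 30.0
time: 6.87
tool_pos: [501.1, 274.2, 260.4]
tcp_rot: [-3.141, -0.003, 0.275]
contact_force: [1.2, 0.8, -3.7]
grip_width: 12.0
finger_force: 30.0
```

```bash
python3 -m pendant '[[[0,-0.2,0],[0,0,0.1],-1],[[0.1,-0.5,0],[0,0,0.36],-1],[[0.1,-0.7,0],[0,0,0.5],-1],[[0.15,-0.8,0],[0,0,0.5],-1],[[0.15,-0.8,0],[0,0,0.5],-1],[[0.15,-0.8,0],[0,0,0.5],-1],[[0.15,-0.8,0],[0,0,0.5],-1],[[0.15,-0.8,0],[0,0,0.3],-1],[[0.15,-0.7,0],[0,0,0.2],-1],[[0.1,-0.57,0],[0,0,0],-1]]'
python3 -m pendant '[[[0.1,-0.5,0],[0,0,0],-1],[[0.1,-0.5,0],[0,0,0],-1],[[0.1,-0.5,0],[0,0,0],-1],[[0.1,-0.5,0],[0,0,0],-1],[[0.1,-0.5,0],[0,0,0],-1],[[0.1,-0.5,0],[0,0,0],-1],[[0.1,-0.4,0],[0,0,0],-1],[[0.02,-0.3,0],[0,0,0],-1],[[0,-0.2,0],[0,0,0],-1],[[0,-0.03,0],[0,0,0],-1]]'
python3 - <<'E'
from w import *
print(bot.get_obs()["tool_pos"],bot.get_obs()["tcp_rot"])
p=snap("w3",200,150,200,150,4)
v=(520,-75.6,.69)
print("hung knuckles/pins",proj("",T(v,[(0,0,147),(0,0,62)]),p).round(1))
h=bot.get_obs();q=(h["tool_pos"][0]-50*np.cos(.69),h["tool_pos"][1]-50*np.sin(.69),.69);z=h["tool_pos"][2]-111.8
print("knuckles expected",proj("",T(q,[(0,0,z+101),(0,0,z+16)]),p).round(1))
E
```

```text
time: 7.7
tool_pos: [536.3, 71.7, 257.1]
tcp_rot: [-3.141, 0.001, 0.691]
contact_force: [-0.2, -0.2, -3.8]
grip_width: 11.8
finger_force: 30.0
time: 8.53
tool_pos: [557.9, -42.1, 257.9]
tcp_rot: [-3.136, -0.004, 0.689]
contact_force: [-0.1, 11.1, 1.8]
grip_width: 13.8
finger_force: 30.7
[557.93440334 -42.10958839 257.86914355] [-3.136253   -0.00379631  0.68876808]
hung knuckles/pins [[325.8 298.6]
 [325.4 261.4]]
knuckles expected [[323.  382.9]
 [323.3 306.7]]
```

View pics/w3.png

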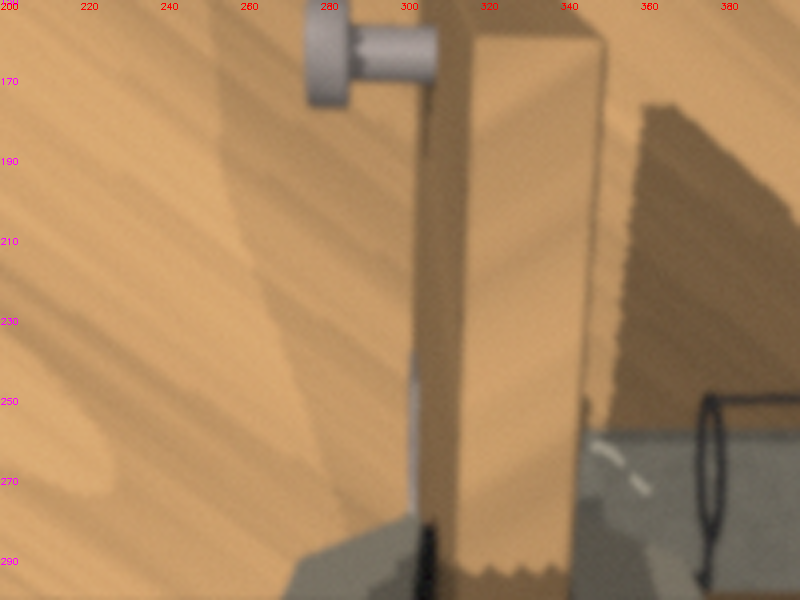

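The door's lower edge is swung toward the left and there is an 11 N side load. At this height the lower knuckle meets the upper pin, so I'll back off along cabinet +y and go higher.

```bash
python3 -m pendant '[[[-0.2,0.26,0],[0,0,0],-1],[[-0.2,0.26,0],[0,0,0],-1],[[-0.2,0.26,0],[0,0,0],-1],[[0,0,0.2],[0,0,0],-1],[[0,0,0.4],[0,0,0],-1],[[0,0,0.3],[0,0,0],-1],[[0,0,0.1],[0,0,0],-1],[[0,0,0],[0,0,0],-1],[[0,0,0],[0,0,0],-1],[[0,0,0],[0,0,0],-1]]'
python3 - <<'E'
from w import *
o=bot.get_obs();print(o["tool_pos"],o["tcp_rot"],o["contact_force"],o["moment"],o["grip_width"])
p=snap("w4",240,140,200,150,4)
h=o["tool_pos"];q=(h[0]-50*np.cos(.69),h[1]-50*np.sin(.69),.69);z=h[2]-141.8
print("expected top free corners, knob, bottom free",proj("",T(q,[(126,6,z+160),(126,-6,z+160),(112,30,z+85),(126,6,z),(126,-6,z)]),p).round(1))
E
```

```text
time: 9.42
tool_pos: [540.0, -20.8, 287.3]
tcp_rot: [-3.141, 0.001, 0.69]
contact_force: [0.2, -0.2, -3.1]
grip_width: 11.8
finger_force: 30.0
[540.02571243 -20.76725128 287.2655885 ] [-3.14097474e+00  7.52032214e-04  6.89618782e-01] [ 0.2150871  -0.20803247 -3.12680115] [-0.03278925  0.04867288 -0.04556223] 11.763498922748179
expected top free corners, knob, bottom free [[307.3 153.6]
 [340.8 153.6]
 [272.2 169.9]
 [315.8 140.8]
 [330.5 140.8]]
```

View pics/w4.png

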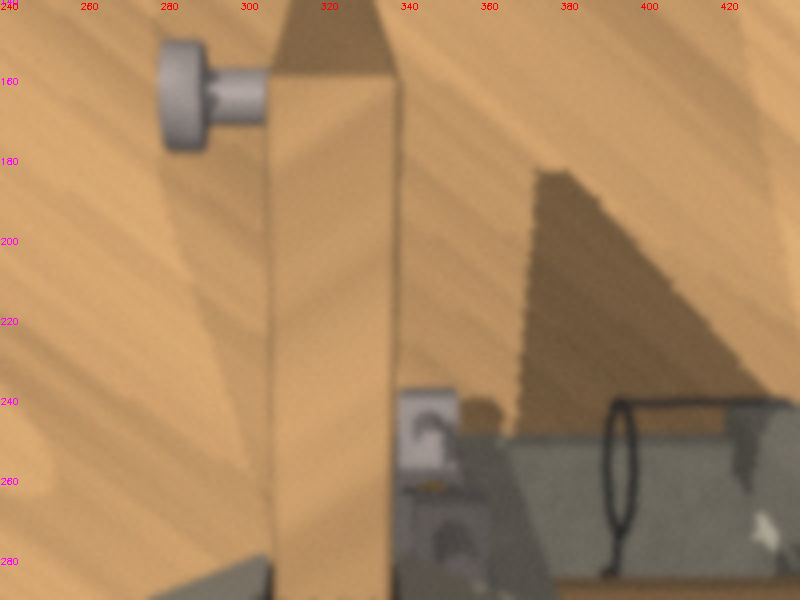

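```bash
python3 - <<'E'
from w import *
p2=load("w2");v=(452.435,260.379,.274)
for y in(24,27,30): print(y,proj("",T(v,(112,y,93)),p2).round(1),"obs 290,153.8")
im=cv2.imread("pics/w4_full.png").astype(int)
for c in(316,323,330): print(c,[int(im[r,c-1:c+2].sum()//9) for r in range(80,166,2)])
p=load("w4");h=np.array([540.03,-20.77,287.27])
q=(h[0]-50*np.cos(.69),h[1]-50*np.sin(.69),.69);z=h[2]-141.8
for y in(24,27,30): print(y,proj("",T(q,(112,y,z+85)),p).round(1),"obs tip 280,164")
E
```

```text
24 [[290.1 153.6]] obs 290,153.8
27 [[287.4 153.7]] obs 290,153.8
30 [[284.7 153.8]] obs 290,153.8
316 [163, 163, 164, 165, 165, 156, 153, 154, 157, 159, 160, 158, 156, 154, 155, 156, 157, 156, 157, 157, 157, 158, 161, 163, 145, 109, 101, 99, 99, 99, 100, 101, 101, 101, 101, 101, 100, 101, 100, 112, 141, 147, 149]
323 [151, 153, 158, 161, 162, 153, 150, 153, 154, 152, 154, 156, 158, 159, 157, 156, 154, 154, 157, 156, 156, 156, 158, 156, 136, 97, 96, 96, 97, 99, 99, 100, 99, 100, 101, 101, 100, 101, 102, 115, 146, 152, 153]
330 [147, 148, 149, 150, 150, 147, 147, 149, 150, 150, 153, 153, 152, 154, 155, 158, 158, 158, 157, 156, 155, 156, 155, 155, 148, 125, 111, 102, 97, 98, 99, 98, 99, 100, 101, 102, 104, 104, 105, 117, 149, 153, 154]
24 [[282.4 169.9]] obs tip 280,164
27 [[277.3 169.9]] obs tip 280,164
30 [[272.2 169.9]] obs tip 280,164
```

```bash
python3 - <<'E'
from w import *
p=load("w4");v=(520,-75.6,.69)
print(proj("",T(v,[(9,-9,42),(9,-9,127),(0,0,62),(0,0,147)]),p).round(1),"obs (354.5,237.5) (362.5,262)")
print(proj("",T((520.5,-76.3,.69),[(9,-9,42)]),p).round(1))
E
python3 -m pendant '[[[0,0,0.3],[-0.1,0.12,0],-1],[[0,0,0.5],[-0.15,0.18,0],-1],[[0,0,0.5],[-0.14,0.17,0],-1],[[0,0,0.5],[0,0,0],-1],[[0,0,0.5],[0,0,0],-1],[[0,0,0],[0,0,0],-1],[[0,0,0],[0,0,0],-1],[[0,0,0],[0,0,0],-1],[[0,0,0],[0,0,0],-1],[[0,0,0],[0,0,0],-1]]'
python3 - <<'E'
from w import *
o=bot.get_obs();print(o["tool_pos"].round(1),o["contact_force"].round(1),o["moment"].round(2))
p=snap("w5")
im=cv2.imread("pics/w5_full.png").astype(int)
for c in(323,): print(c,[(r,int(im[r,c-1:c+2].sum()//9)) for r in range(100,180,2)])
h=o["tool_pos"];q=(h[0]-50*np.cos(.69),h[1]-50*np.sin(.69),.69);z=h[2]-141.8
print(proj("",T(q,[(126,6,z+160),(126,-6,z+160),(112,24.5,z+85),(126,6,z),(126,-6,z)]),p).round(1))
E
```

```text
[[354.5 238.5]
 [362.5 265.3]
 [348.2 251.1]
 [354.9 282.6]] obs (354.5,237.5) (362.5,262)
[[355.2 238.5]]
time: 10.3
tool_pos: [539.9, -20.6, 355.8]
tcp_rot: [-3.14, 0.075, 0.69]
contact_force: [0.5, 0.2, -3.5]
grip_width: 11.9
finger_force: 30.0
[539.9 -20.6 355.8] [ 0.5  0.2 -3.5] [-0.03 -0.03  0.02]
323 [(100, 161), (102, 160), (104, 163), (106, 160), (108, 160), (110, 164), (112, 166), (114, 163), (116, 160), (118, 155), (120, 153), (122, 152), (124, 150), (126, 149), (128, 131), (130, 96), (132, 94), (134, 94), (136, 95), (138, 97), (140, 98), (142, 99), (144, 99), (146, 97), (148, 99), (150, 101), (152, 100), (154, 100), (156, 100), (158, 114), (160, 148), (162, 159), (164, 162), (166, 161), (168, 161), (170, 159), (172, 154), (174, 150), (176, 148), (178, 148)]
[[306.6 159.3]
 [341.5 159.3]
 [280.4 163.6]
 [315.6 127.5]
 [330.8 127.5]]
```

```bash
python3 -m pendant '[[[0,0,-0.2],[0,0,0],-1],[[0,0,-0.5],[0,0,0],-1],[[0,0,-0.8],[0,0,0],-1],[[0,0,-0.9],[0,0,0],-1],[[0,0,-0.9],[0,0,0],-1],[[0,0,-0.9],[0,0,0],-1],[[0,0,-0.8],[0,0,0],-1],[[0,0,-0.5],[0,0,0],-1],[[0,0,-0.17],[0,0,0],-1],[[0,0,0],[0,0,0],-1]]'
python3 -m pendant '[[[0.04,-0.05,0],[0,0,0],-1],[[0.08,-0.1,0],[0,0,0],-1],[[0.1,-0.125,0],[0,0,0],-1],[[0.1,-0.125,0],[0,0,0],-1],[[0.1,-0.125,0],[0,0,0],-1],[[0.08,-0.1,0],[0,0,0],-1],[[0.06,-0.075,0],[0,0,0],-1],[[0.04,-0.05,0],[0,0,0],-1],[[0.04,-0.047,0],[0,0,0],-1],[[0,0,0],[0,0,0],-1]]'
python3 - <<'E'
from plant import bot
for i in range(3):
    o=bot.get_obs();print(o["tool_pos"].round(1),o["tcp_rot"].round(3),o["contact_force"].round(1),o["moment"].round(2))
E
```

```text
time: 11.18
tool_pos: [539.4, -20.5, 185.2]
tcp_rot: [-3.139, 0.075, 0.69]
contact_force: [0.0, -0.1, -2.6]
grip_width: 11.7
finger_force: 30.0
time: 12.02
tool_pos: [559.6, -44.8, 186.7]
tcp_rot: [3.141, 0.073, 0.69]
contact_force: [-0.2, -0.6, -2.6]
grip_width: 11.7
finger_force: 30.0
[559.6 -44.8 186.7] [3.141 0.073 0.69 ] [-0.2 -0.6 -2.6] [ 0.02 -0.03  0.03]
[559.6 -44.8 186.7] [3.141 0.073 0.69 ] [-0.2 -0.6 -2.6] [ 0.02 -0.03  0.03]
[559.6 -44.8 186.7] [3.141 0.073 0.69 ] [-0.2 -0.6 -2.6] [ 0.02 -0.03  0.03]
```

```bash
python3 -m pendant '[[[-0.01,0.01,-0.05],[0,0,0],-1],[[0,0,-0.06],[0,0,0],-1],[[0,0,-0.06],[0,0,0],-1],[[0,0,-0.06],[0,0,0],-1],[[0,0,-0.06],[0,0,0],-1],[[0,0,-0.03],[0,0,0],-1],[[0,0,-0.03],[0,0,0],-1],[[0,0,-0.03],[0,0,0],-1],[[0,0,0],[0,0,0],-1],[[0,0,0],[0,0,0],-1]]'
python3 -m pendant '[[[0,0,-0.03],[0,0,0],-1],[[0,0,-0.03],[0,0,0],-1],[[0,0,-0.03],[0,0,0],-1],[[0,0,0],[0,0,0],-1],[[0,0,0],[0,0,0],-1],[[0,0,0],[0,0,0],-1],[[0,0,0],[0,0,0],-1],[[0,0,0],[0,0,0],-1],[[0,0,0],[0,0,0],-1],[[0,0,0],[0,0,0],-1]]'
```

```text
time: 12.85
tool_pos: [559.1, -44.2, 175.3]
tcp_rot: [3.141, 0.073, 0.69]
contact_force: [0.2, -0.2, -3.1]
grip_width: 11.8
finger_force: 30.0
time: 13.68
tool_pos: [559.2, -44.2, 172.7]
tcp_rot: [3.141, 0.073, 0.69]
contact_force: [0.3, 0.0, -2.7]
grip_width: 11.5
finger_force: 30.0
```

```bash
python3 -m pendant '[[[0,0,-0.02],[0,0,0],-1],[[0,0,-0.02],[0,0,0],-1],[[0,0,-0.02],[0,0,0],-1],[[0,0,-0.02],[0,0,0],-1],[[0,0,0],[0,0,0],-1],[[0,0,0],[0,0,0],-1],[[0,0,0],[0,0,0],-1],[[0,0,0],[0,0,0],-1],[[0,0,0],[0,0,0],-1],[[0,0,0],[0,0,0],-1]]'
python3 -c "
from plant import bot
o=bot.get_obs();print(o['contact_force'].round(2),o['moment'].round(3))"
```

```text
time: 14.52
tool_pos: [559.1, -44.2, 170.3]
tcp_rot: [3.141, 0.073, 0.69]
contact_force: [-0.1, -0.3, -2.3]
grip_width: 11.7
finger_force: 30.0
[-0.1  -0.25 -2.34] [ 0.    -0.021  0.037]
```

```bash
python3 -m pendant '[[[0,0,-0.02],[0,0,0],-1],[[0,0,-0.02],[0,0,0],-1],[[0,0,-0.02],[0,0,0],-1],[[0,0,-0.02],[0,0,0],-1],[[0,0,0],[0,0,0],-1],[[0,0,0],[0,0,0],-1],[[0,0,0],[0,0,0],-1],[[0,0,0],[0,0,0],-1],[[0,0,0],[0,0,0],-1],[[0,0,0],[0,0,0],-1]]'
python3 - <<'E'
from w import *
o=bot.get_obs();print(o['contact_force'].round(2),o['moment'].round(3))
snap("w6");im=cv2.imread("pics/w6_full.png").astype(int)
print([(r,int(im[r,322:325].sum()//9)) for r in list(range(124,134))+list(range(152,164))])
E
```

```text
time: 15.35
tool_pos: [559.2, -44.2, 167.9]
tcp_rot: [3.141, 0.073, 0.69]
contact_force: [0.9, -0.9, -2.5]
grip_width: 12.1
finger_force: 30.0
[ 0.92 -0.95 -2.53] [-0.018 -0.083  0.026]
[(124, 157), (125, 158), (126, 157), (127, 152), (128, 137), (129, 111), (130, 95), (131, 93), (132, 92), (133, 94), (152, 101), (153, 100), (154, 99), (155, 100), (156, 99), (157, 103), (158, 114), (159, 134), (160, 149), (161, 156), (162, 158), (163, 158)]
```

```bash
python3 -m pendant '[[[0.008,-0.01,-0.02],[0,0,0],-1],[[0,0,-0.03],[0,0,0],-1],[[0,0,-0.03],[0,0,0],-1],[[0,0,-0.03],[0,0,0],-1],[[0,0,-0.03],[0,0,0],-1],[[0,0,0],[0,0,0],-1],[[0,0,0],[0,0,0],-1],[[0,0,0],[0,0,0],-1],[[0,0,0],[0,0,0],-1],[[0,0,0],[0,0,0],-1]]'
python3 -c "
from plant import bot
o=bot.get_obs();print(o['contact_force'].round(2),o['moment'].round(3))"
```

```text
time: 16.23
tool_pos: [559.3, -44.5, 163.6]
tcp_rot: [3.142, 0.073, 0.69]
contact_force: [-1.1, -0.7, -3.4]
grip_width: 12.0
finger_force: 30.0
[-1.09 -0.66 -3.39] [ 0.061  0.143 -0.12 ]
```

```bash
python3 -m pendant '[[[-0.008,-0.006,-0.02],[0,0,0],-1],[[0,0,-0.03],[0,0,0],-1],[[0,0,-0.03],[0,0,0],-1],[[0,0,-0.03],[0,0,0],-1],[[0,0,-0.03],[0,0,0],-1],[[0,0,0],[0,0,0],-1],[[0,0,0],[0,0,0],-1],[[0,0,0],[0,0,0],-1],[[0,0,0],[0,0,0],-1],[[0,0,0],[0,0,0],-1]]'
python3 -c "
from plant import bot
o=bot.get_obs();print(o['contact_force'].round(2),o['moment'].round(3))"
```

```text
time: 17.07
tool_pos: [559.2, -44.7, 159.4]
tcp_rot: [3.141, 0.073, 0.69]
contact_force: [0.2, -0.1, -2.5]
grip_width: 11.8
finger_force: 30.0
[ 0.23 -0.1  -2.46] [ 0.079 -0.005 -0.024]
```

```bash
python3 -m pendant '[[[0,0,-0.02],[0,0,0],-1],[[0,0,-0.02],[0,0,0],-1],[[0,0,-0.02],[0,0,0],-1],[[0,0,-0.02],[0,0,0],-1],[[0,0,0],[0,0,0],-1],[[0,0,0],[0,0,0],-1],[[0,0,0],[0,0,0],-1],[[0,0,0],[0,0,0],-1],[[0,0,0],[0,0,0],-1],[[0,0,0],[0,0,0],-1]]'
python3 -m pendant '[[[0,0,-0.01],[0,0,0],-1],[[0,0,-0.01],[0,0,0],-1],[[0,0,-0.01],[0,0,0],-1],[[0,0,-0.01],[0,0,0],-1],[[0,0,0],[0,0,0],-1],[[0,0,0],[0,0,0],-1],[[0,0,0],[0,0,0],-1],[[0,0,0],[0,0,0],-1],[[0,0,0],[0,0,0],-1],[[0,0,0],[0,0,0],-1]]'
```

```text
time: 17.9
tool_pos: [559.1, -44.7, 157.0]
tcp_rot: [3.141, 0.073, 0.69]
contact_force: [-0.9, 1.3, -2.2]
grip_width: 11.8
finger_force: 30.0
time: 18.73
tool_pos: [559.1, -44.7, 155.8]
tcp_rot: [3.141, 0.073, 0.69]
contact_force: [-0.9, -0.4, -2.4]
grip_width: 12.1
finger_force: 30.0
```

```bash
python3 -m pendant '[[[0,0,-0.01],[0,0,0],-1],[[0,0,-0.01],[0,0,0],-1],[[0,0,-0.01],[0,0,0],-1],[[0,0,-0.01],[0,0,0],-1],[[0,0,0],[0,0,0],-1],[[0,0,0],[0,0,0],-1],[[0,0,0],[0,0,0],-1],[[0,0,0],[0,0,0],-1],[[0,0,0],[0,0,0],-1],[[0,0,0],[0,0,0],-1]]'
python3 -m pendant '[[[0,0,-0.01],[0,0,0],-1],[[0,0,-0.01],[0,0,0],-1],[[0,0,-0.01],[0,0,0],-1],[[0,0,-0.01],[0,0,0],-1],[[0,0,0],[0,0,0],-1],[[0,0,0],[0,0,0],-1],[[0,0,0],[0,0,0],-1],[[0,0,0],[0,0,0],-1],[[0,0,0],[0,0,0],-1],[[0,0,0],[0,0,0],-1]]'
```

```text
time: 19.57
tool_pos: [559.1, -44.7, 154.6]
tcp_rot: [3.141, 0.073, 0.69]
contact_force: [-0.8, -0.3, -2.8]
grip_width: 11.5
finger_force: 30.0
time: 20.4
tool_pos: [559.2, -44.7, 153.7]
tcp_rot: [3.141, 0.073, 0.69]
contact_force: [-1.2, 1.2, 2.1]
grip_width: 12.0
finger_force: 30.0
```

Fz jumped by about 4.5 N at TCP z 153.7, which matches the expected seated height of 153.8. I'll release and rise.

```bash
python3 -m pendant '[[[0,0,0],[0,0,0],-0.7],[[0,0,0],[0,0,0],-0.65],[[0,0,0],[0,0,0],-0.6],[[0,0,0],[0,0,0],-0.5],[[0,0,0],[0,0,0],-0.4],[[0,0,0],[0,0,0],-0.3],[[0,0,0],[0,0,0],-0.2],[[0,0,0],[0,0,0],-0.1],[[0,0,0],[0,0,0],0],[[0,0,0],[0,0,0],0]]'
python3 -m pendant '[[[0,0,0.1],[0,0,0],0],[[0,0,0.3],[0,0,0],0],[[0,0,0.5],[0,0,0],0],[[0,0,0.6],[0,0,0],0],[[0,0,0.6],[0.13,-0.16,0],0],[[0,0,0.6],[0.13,-0.16,0],0],[[0,0,0.4],[0.13,-0.15,0],0],[[0,0,0],[0,0,0],0],[[0,0,0],[0,0,0],0],[[0,0,0],[0,0,0],0]]'
python3 - <<'E'
from w import *
o=bot.get_obs();print(o["tool_pos"].round(1),o["tcp_rot"].round(3))
p=snap("w7",220,120,200,150,4)
print(proj("",T((520.5,-76.6,.69),[(126,6,172),(126,-6,172),(126,6,12),(16,6,172),(16,-6,172),(0,0,143),(112,24.5,97)]),p).round(1))
E
```

```text
time: 21.23
tool_pos: [559.1, -44.7, 153.4]
tcp_rot: [3.141, 0.073, 0.69]
contact_force: [-0.3, -0.3, 0.3]
grip_width: 45.1
finger_force: 0.0
time: 22.07
tool_pos: [558.6, -44.8, 245.7]
tcp_rot: [-3.141, 0.001, 0.689]
contact_force: [0.7, 0.7, 0.1]
grip_width: 45.7
finger_force: 0.0
[558.6 -44.8 245.7] [-3.141e+00  1.000e-03  6.890e-01]
[[314.1 143.3]
 [333.5 143.3]
 [317.7 137.9]
 [315.4 301.6]
 [332.  301.5]
 [323.6 301.7]
 [294.6 157.3]]
```

View pics/w7.png

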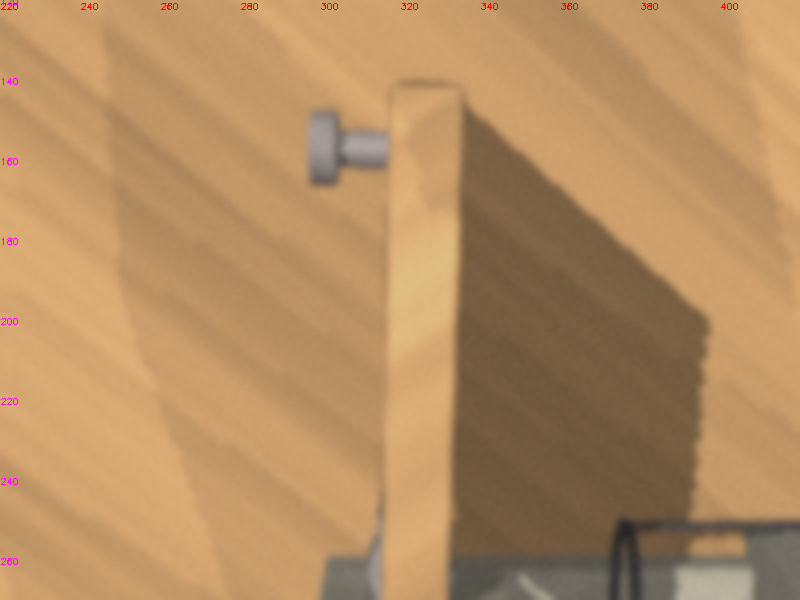

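The door stands upright on the hinge where predicted: free edge at row 142, knob at (300,157). Next I'll go to the outer side with the fingers closed.

```bash
python3 -m pendant '[[[-0.05,0.25,0],[0,0,0],-0.3],[[-0.05,0.3,0],[0,0,0],-0.6],[[-0.05,0.3,0],[0,0,0],-1],[[-0.05,0.3,0],[0,0,0],-1],[[-0.05,0.3,0],[0,0,0],-1],[[-0.04,0.24,0],[0,0,0],-1],[[0,0,0],[0,0,0],-1],[[0,0,0],[0,0,0],-1],[[0,0,0],[0,0,0],-1],[[0,0,0],[0,0,0],-1]]'
python3 -m pendant '[[[0,0,-0.2],[0,0,0],-1],[[0,0,-0.5],[0,0,0],-1],[[0,0,-0.6],[0,0,0],-1],[[0,0,-0.6],[0,0,0],-1],[[0,0,-0.5],[0,0,0],-1],[[0,0,-0.4],[0,0,0],-1],[[0,0,-0.3],[0,0,0],-1],[[0,0,-0.1],[0,0,0],-1],[[0,0,0],[0,0,0],-1],[[0,0,0],[0,0,0],-1]]'
cat > arc.py <<'E'
from h import *
o=bot.get_obs();cur=o["tool_pos"][:2].copy();yaw=o["tcp_rot"][2]
H=np.array([520.5,-76.6]);print(o["tool_pos"].round(1),yaw.round(3))
dth=[0]*4+[-.04]*30+[-.02]*10+[-.01]*10+[-.0072]*10
off=[40,35,30,26]+[25]*60
th=.69
for i,(d,y) in enumerate(zip(dth,off)):
    th+=d;c,s=np.cos(th),np.sin(th)
    w=H+[75*c-y*s,75*s+y*c]
    u=((w-cur)/30).round(2);t=round((th-yaw)/.12,2);cur=cur+u*30;yaw+=t*.12
    print(i,u.tolist(),t)
E
python3 arc.py
```

```text
time: 22.95
tool_pos: [550.5, 5.6, 246.4]
tcp_rot: [3.141, 0.0, 0.689]
contact_force: [-0.0, -0.2, 0.1]
grip_width: 0.1
finger_force: 0.0
time: 23.78
tool_pos: [550.8, 5.8, 150.8]
tcp_rot: [3.141, -0.0, 0.69]
contact_force: [0.0, 0.5, 0.2]
grip_width: 0.8
finger_force: 0.0
[550.8   5.8 150.8] 0.69
0 [0.07, -0.13] 0.0
1 [0.11, -0.13] 0.0
2 [0.1, -0.12] 0.0
3 [0.09, -0.11] 0.0
4 [0.11, -0.08] -0.33
5 [0.08, -0.06] -0.33
6 [0.09, -0.07] -0.34
7 [0.08, -0.06] -0.33
8 [0.07, -0.08] -0.33
9 [0.08, -0.07] -0.34
10 [0.07, -0.08] -0.33
11 [0.07, -0.08] -0.33
12 [0.07, -0.08] -0.34
13 [0.06, -0.08] -0.33
14 [0.06, -0.09] -0.33
15 [0.05, -0.09] -0.34
16 [0.05, -0.09] -0.33
17 [0.05, -0.1] -0.33
18 [0.05, -0.09] -0.34
19 [0.04, -0.1] -0.33
20 [0.03, -0.1] -0.33
21 [0.04, -0.1] -0.34
22 [0.02, -0.1] -0.33
23 [0.03, -0.1] -0.33
24 [0.02, -0.11] -0.34
25 [0.01, -0.1] -0.33
26 [0.02, -0.11] -0.33
27 [0.0, -0.1] -0.34
28 [0.01, -0.11] -0.33
29 [-0.0, -0.1] -0.33
30 [-0.01, -0.11] -0.34
31 [-0.01, -0.1] -0.33
32 [-0.01, -0.11] -0.33
33 [-0.02, -0.1] -0.34
34 [-0.01, -0.05] -0.16
35 [-0.01, -0.05] -0.17
36 [-0.01, -0.06] -0.17
37 [-0.02, -0.05] -0.16
38 [-0.01, -0.05] -0.17
39 [-0.02, -0.05] -0.17
40 [-0.01, -0.05] -0.16
41 [-0.02, -0.05] -0.17
42 [-0.02, -0.05] -0.17
43 [-0.02, -0.05] -0.16
44 [-0.01, -0.02] -0.09
45 [-0.01, -0.02] -0.08
46 [-0.01, -0.03] -0.08
47 [-0.01, -0.02] -0.09
48 [-0.01, -0.03] -0.08
49 [-0.01, -0.02] -0.08
50 [-0.02, -0.02] -0.09
51 [-0.01, -0.03] -0.08
52 [-0.01, -0.02] -0.08
53 [-0.01, -0.02] -0.09
54 [-0.01, -0.02] -0.06
55 [-0.01, -0.02] -0.06
56 [-0.01, -0.01] -0.06
57 [-0.01, -0.02] -0.06
58 [-0.01, -0.02] -0.06
59 [-0.01, -0.01] -0.06
60 [-0.01, -0.02] -0.06
61 [-0.01, -0.02] -0.06
62 [-0.01, -0.01] -0.06
63 [-0.01, -0.02] -0.06
```

```bash
python3 -m pendant '[[[0.07,-0.13,0],[0,0,0],-1],[[0.11,-0.13,0],[0,0,0],-1],[[0.1,-0.12,0],[0,0,0],-1],[[0.09,-0.11,0],[0,0,0],-1],[[0.11,-0.08,0],[0,0,-0.33],-1],[[0.08,-0.06,0],[0,0,-0.33],-1],[[0.09,-0.07,0],[0,0,-0.34],-1],[[0.08,-0.06,0],[0,0,-0.33],-1],[[0.07,-0.08,0],[0,0,-0.33],-1],[[0.08,-0.07,0],[0,0,-0.34],-1]]'
python3 -m pendant '[[[0.07,-0.08,0],[0,0,-0.33],-1],[[0.07,-0.08,0],[0,0,-0.33],-1],[[0.07,-0.08,0],[0,0,-0.34],-1],[[0.06,-0.08,0],[0,0,-0.33],-1],[[0.06,-0.09,0],[0,0,-0.33],-1],[[0.05,-0.09,0],[0,0,-0.34],-1],[[0.05,-0.09,0],[0,0,-0.33],-1],[[0.05,-0.1,0],[0,0,-0.33],-1],[[0.05,-0.09,0],[0,0,-0.34],-1],[[0.04,-0.1,0],[0,0,-0.33],-1]]'
```

```text
time: 24.62
tool_pos: [577.2, -21.8, 150.6]
tcp_rot: [3.141, -0.0, 0.448]
contact_force: [0.0, -0.1, 0.3]
grip_width: 0.5
finger_force: 0.2
time: 25.45
tool_pos: [594.3, -48.2, 150.5]
tcp_rot: [3.142, -0.0, 0.048]
contact_force: [0.7, 0.7, 1.1]
grip_width: 0.3
finger_force: 0.1
```

```bash
python3 -m pendant '[[[0.03,-0.1,0],[0,0,-0.33],-1],[[0.04,-0.1,0],[0,0,-0.34],-1],[[0.02,-0.1,0],[0,0,-0.33],-1],[[0.03,-0.1,0],[0,0,-0.33],-1],[[0.02,-0.11,0],[0,0,-0.34],-1],[[0.01,-0.1,0],[0,0,-0.33],-1],[[0.02,-0.11,0],[0,0,-0.33],-1],[[0,-0.1,0],[0,0,-0.34],-1],[[0.01,-0.11,0],[0,0,-0.33],-1],[[0,-0.1,0],[0,0,-0.33],-1]]'
python3 -m pendant '[[[-0.01,-0.11,0],[0,0,-0.34],-1],[[-0.01,-0.1,0],[0,0,-0.33],-1],[[-0.01,-0.11,0],[0,0,-0.33],-1],[[-0.02,-0.1,0],[0,0,-0.34],-1],[[-0.01,-0.05,0],[0,0,-0.16],-1],[[-0.01,-0.05,0],[0,0,-0.17],-1],[[-0.01,-0.06,0],[0,0,-0.17],-1],[[-0.02,-0.05,0],[0,0,-0.16],-1],[[-0.01,-0.05,0],[0,0,-0.17],-1],[[-0.02,-0.05,0],[0,0,-0.17],-1]]'
python3 - <<'E'
from w import *
p=snap("w8");o=bot.get_obs();th=o["tcp_rot"][2];print(o["tool_pos"].round(1),th.round(3))
X=[(126,6,172),(126,-6,172),(112,24.5,97)]
for a in(th,th-.1,th-.2): print(round(a,2),proj("",T((520.5,-76.6,a),X),p).round(0).tolist())
im=cv2.imread("pics/w8_full.png").astype(int)
for r in(170,180,200,220): print(r,[(c,int(im[r,c-1:c+2].sum()//9)) for c in range(300,400,4)])
E
```

```text
time: 26.28
tool_pos: [599.6, -79.2, 150.5]
tcp_rot: [3.142, -0.0, -0.352]
contact_force: [0.8, 1.0, 0.2]
grip_width: 0.3
finger_force: 0.1
time: 27.12
tool_pos: [595.5, -100.6, 150.5]
tcp_rot: [3.142, -0.0, -0.632]
contact_force: [-0.5, 0.3, 0.0]
grip_width: 0.5
finger_force: 0.1
[ 595.3 -100.9  150.5] -0.633
-0.63 [[375.0, 221.0], [407.0, 221.0], [324.0, 211.0]]
-0.73 [[409.0, 221.0], [440.0, 224.0], [343.0, 208.0]]
-0.83 [[442.0, 224.0], [473.0, 231.0], [362.0, 207.0]]
170 [(300, 179), (304, 181), (308, 184), (312, 186), (316, 184), (320, 188), (324, 193), (328, 192), (332, 193), (336, 190), (340, 193), (344, 163), (348, 129), (352, 127), (356, 127), (360, 119), (364, 121), (368, 115), (372, 114), (376, 110), (380, 116), (384, 113), (388, 107), (392, 110), (396, 110)]
180 [(300, 172), (304, 171), (308, 177), (312, 180), (316, 181), (320, 179), (324, 180), (328, 181), (332, 180), (336, 179), (340, 174), (344, 80), (348, 83), (352, 83), (356, 82), (360, 92), (364, 101), (368, 103), (372, 103), (376, 103), (380, 103), (384, 104), (388, 104), (392, 104), (396, 90)]
200 [(300, 180), (304, 180), (308, 179), (312, 180), (316, 178), (320, 172), (324, 155), (328, 155), (332, 173), (336, 168), (340, 162), (344, 80), (348, 75), (352, 75), (356, 78), (360, 86), (364, 84), (368, 87), (372, 88), (376, 85), (380, 82), (384, 75), (388, 93), (392, 87), (396, 87)]
220 [(300, 176), (304, 177), (308, 177), (312, 180), (316, 176), (320, 159), (324, 99), (328, 101), (332, 126), (336, 138), (340, 134), (344, 103), (348, 84), (352, 80), (356, 78), (360, 75), (364, 78), (368, 78), (372, 99), (376, 107), (380, 105), (384, 109), (388, 112), (392, 115), (396, 117)]
```

The knob appears near column 324, as expected for a door in contact at this angle, so it is following. I'll continue slowly.

```bash
python3 -m pendant '[[[-0.01,-0.05,0],[0,0,-0.16],-1],[[-0.02,-0.05,0],[0,0,-0.17],-1],[[-0.02,-0.05,0],[0,0,-0.17],-1],[[-0.02,-0.05,0],[0,0,-0.16],-1],[[-0.01,-0.02,0],[0,0,-0.09],-1],[[-0.01,-0.02,0],[0,0,-0.08],-1],[[-0.01,-0.03,0],[0,0,-0.08],-1],[[-0.01,-0.02,0],[0,0,-0.09],-1],[[-0.01,-0.03,0],[0,0,-0.08],-1],[[-0.01,-0.02,0],[0,0,-0.08],-1]]'
python3 -m pendant '[[[-0.02,-0.02,0],[0,0,-0.09],-1],[[-0.01,-0.03,0],[0,0,-0.08],-1],[[-0.01,-0.02,0],[0,0,-0.08],-1],[[-0.01,-0.02,0],[0,0,-0.09],-1],[[-0.01,-0.02,0],[0,0,-0.06],-1],[[-0.01,-0.02,0],[0,0,-0.06],-1],[[-0.01,-0.01,0],[0,0,-0.06],-1],[[-0.01,-0.02,0],[0,0,-0.06],-1],[[0,0,0],[0,0,0],-1],[[0,0,0],[0,0,0],-1]]'
```

```text
time: 28.0
tool_pos: [591.5, -110.8, 150.4]
tcp_rot: [3.141, 0.0, -0.77]
contact_force: [0.6, -0.1, 0.1]
grip_width: 0.4
finger_force: 0.1
time: 28.83
tool_pos: [588.8, -115.6, 150.4]
tcp_rot: [3.141, 0.0, -0.839]
contact_force: [-0.1, -0.2, 0.0]
grip_width: 0.4
finger_force: 0.1
```

```bash
python3 -m pendant '[[[-0.01,-0.01,0],[0,0,-0.06],-1],[[-0.01,-0.01,0],[0,0,-0.06],-1],[[-0.01,-0.02,0],[0,0,-0.06],-1],[[-0.01,-0.01,0],[0,0,-0.06],-1],[[-0.01,-0.02,0],[0,0,-0.06],-1],[[-0.01,-0.01,0],[0,0,-0.05],-1],[[0,0,0],[0,0,0],-1],[[0,0,0],[0,0,0],-1],[[0,0,0],[0,0,0],-1],[[0,0,0],[0,0,0],-1]]'
python3 - <<'E'
from w import *
p=snap("w9");o=bot.get_obs();th=o["tcp_rot"][2];print(o["tool_pos"].round(1),th.round(3),o["contact_force"].round(2),o["moment"].round(3))
c,s=np.cos(th),np.sin(th);d=o["tool_pos"][:2]-[520.5,-76.6];print("tcp in door frame",(c*d[0]+s*d[1]).round(1),(-s*d[0]+c*d[1]).round(1))
for a in(-.8,-.84,-.88): print(a,proj("",T((520.5,-76.6,a),[(126,6,172),(126,-6,172),(112,24.5,97)]),p).round(1).tolist())
im=cv2.imread("pics/w9_full.png").astype(int)
for r in(190,200,210): print(r,[(c,int(im[r,c-1:c+2].sum()//9)) for c in range(300,420,3)])
E
```

```text
time: 29.67
tool_pos: [587.0, -117.9, 150.4]
tcp_rot: [3.142, 0.0, -0.881]
contact_force: [0.4, 0.0, -0.2]
grip_width: 0.4
finger_force: 0.1
[ 587.  -117.9  150.4] -0.881 [-0.41 -0.31  0.05] [ 0.115 -0.027  0.005]
tcp in door frame 74.2 25.0
-0.8 [[346.6, 222.0], [379.0, 219.5], [308.6, 214.4]]
-0.84 [[360.2, 220.6], [392.6, 219.3], [315.9, 212.4]]
-0.88 [[373.8, 219.7], [406.2, 219.6], [323.4, 210.6]]
190 [(300, 174), (303, 175), (306, 175), (309, 170), (312, 169), (315, 171), (318, 165), (321, 159), (324, 161), (327, 164), (330, 165), (333, 162), (336, 163), (339, 164), (342, 130), (345, 92), (348, 73), (351, 76), (354, 80), (357, 82), (360, 81), (363, 83), (366, 81), (369, 79), (372, 83), (375, 84), (378, 83), (381, 82), (384, 83), (387, 83), (390, 83), (393, 87), (396, 96), (399, 98), (402, 97), (405, 97), (408, 98), (411, 97), (414, 98), (417, 99)]
200 [(300, 171), (303, 169), (306, 171), (309, 171), (312, 167), (315, 162), (318, 164), (321, 155), (324, 132), (327, 123), (330, 136), (333, 164), (336, 170), (339, 168), (342, 135), (345, 102), (348, 79), (351, 75), (354, 76), (357, 77), (360, 80), (363, 81), (366, 82), (369, 83), (372, 82), (375, 83), (378, 81), (381, 81), (384, 84), (387, 83), (390, 84), (393, 85), (396, 81), (399, 82), (402, 84), (405, 88), (408, 96), (411, 98), (414, 99), (417, 98)]
210 [(300, 172), (303, 171), (306, 171), (309, 167), (312, 165), (315, 165), (318, 164), (321, 140), (324, 108), (327, 105), (330, 101), (333, 104), (336, 105), (339, 106), (342, 106), (345, 106), (348, 106), (351, 97), (354, 75), (357, 75), (360, 76), (363, 78), (366, 81), (369, 82), (372, 81), (375, 82), (378, 82), (381, 85), (384, 85), (387, 86), (390, 85), (393, 85), (396, 82), (399, 83), (402, 83), (405, 86), (408, 85), (411, 105), (414, 128), (417, 130)]
```

```bash
python3 -m pendant '[[[-0.01,-0.01,0],[0,0,0],-1],[[-0.01,-0.01,0],[0,0,0],-1],[[0,0,0],[0,0,0],-1],[[0,0,0],[0,0,0],-1],[[0,0,0],[0,0,0],-1],[[0,0,0],[0,0,0],-1],[[0,0,0],[0,0,0],-1],[[0,0,0],[0,0,0],-1],[[0,0,0],[0,0,0],-1],[[0,0,0],[0,0,0],-1]]'
```

```text
time: 30.55
tool_pos: [586.5, -118.5, 150.4]
tcp_rot: [3.142, -0.0, -0.881]
contact_force: [0.1, 0.7, -0.5]
grip_width: 0.2
finger_force: 0.1
```

```bash
python3 -m pendant '[[[0.03,0.02,0],[0,0,0],-1],[[0.1,0.08,0],[0,0,0],-1],[[0.2,0.17,0],[0,0,0],-1],[[0.3,0.25,0],[0,0,0],-1],[[0.4,0.33,0],[0,0,0],-1],[[0.4,0.33,0],[0,0,0],-1],[[0.3,0.25,0],[0,0,0],-1],[[0,0,0.3],[0,0,0],-1],[[0,0,0.7],[0,0,0],-1],[[0,0,0.7],[0,0,0],-1]]'
python3 -m pendant '[[[0,0,1],[0,0,0],-1],[[0,0,1],[0,0,0],-1],[[-0.5,-0.4,1],[0,0,0],-1],[[-0.7,-0.5,0.5],[0,0,0],-1],[[-0.6,-0.5,0],[0,0,0],-1],[[0,0,0],[0,0,0],-1],[[0,0,0],[0,0,0],-1],[[0,0,0],[0,0,0],-1],[[0,0,0],[0,0,0],-1],[[0,0,0],[0,0,0],-1]]'
python3 - <<'E'
from w import *
p=snap("w10");o=bot.get_obs();print(o["tool_pos"].round(1),o["tcp_rot"].round(3))
X=[(126,6,172),(126,-6,172),(16,6,172),(112,24.5,97)]
for a in(-.82,-.88): print(a,proj("",T((520.5,-76.6,a),X),p).round(1).tolist())
im=cv2.imread("pics/w10_full.png").astype(int)
q=proj("",T((520.5,-76.6,-.88),[(126,0,172),(70,0,172)]),p)
for P in q:
    r=int(P[1])+6;print(r,[(c,int(im[r,c-1:c+2].sum()//9)) for c in range(int(P[0])-45,int(P[0])+36,3)])
q=proj("",T((520.5,-76.6,-.88),[(112,20,97)]),p)[0].astype(int)
print(q,[(c,int(im[q[1],c-1:c+2].sum()//9)) for c in range(q[0]-30,q[0]+31,3)])
E
```

```text
time: 31.38
tool_pos: [638.0, -75.0, 201.5]
tcp_rot: [3.14, 0.002, -0.88]
contact_force: [0.5, 0.8, -0.4]
grip_width: 0.4
finger_force: 0.0
time: 32.22
tool_pos: [584.8, -117.0, 305.8]
tcp_rot: [3.141, 0.001, -0.88]
contact_force: [0.8, -0.1, -0.7]
grip_width: 0.9
finger_force: 0.0
[ 584.7 -117.   305.8] [ 3.141e+00  1.000e-03 -8.800e-01]
-0.82 [[335.2, 169.3], [349.9, 168.4], [341.0, 291.2], [315.5, 176.1]]
-0.88 [[344.5, 168.6], [359.2, 168.6], [342.0, 290.8], [321.9, 174.5]]
174 [(306, 160), (309, 157), (312, 157), (315, 154), (318, 149), (321, 147), (324, 139), (327, 116), (330, 126), (333, 131), (336, 130), (339, 105), (342, 107), (345, 169), (348, 175), (351, 167), (354, 154), (357, 122), (360, 138), (363, 185), (366, 177), (369, 130), (372, 119), (375, 131), (378, 132), (381, 128), (384, 133)]
240 [(305, 150), (308, 144), (311, 147), (314, 148), (317, 149), (320, 147), (323, 143), (326, 145), (329, 145), (332, 147), (335, 139), (338, 103), (341, 98), (344, 152), (347, 167), (350, 165), (353, 164), (356, 134), (359, 84), (362, 83), (365, 88), (368, 103), (371, 148), (374, 188), (377, 190), (380, 192), (383, 194)]
[326 174] [(296, 161), (299, 163), (302, 161), (305, 161), (308, 157), (311, 157), (314, 155), (317, 150), (320, 148), (323, 143), (326, 125), (329, 119), (332, 131), (335, 132), (338, 115), (341, 98), (344, 152), (347, 176), (350, 170), (353, 158), (356, 139)]
```

The door's top edge lines up with the shut prediction to within about 1 px along its length, and the arm is clear. I'll hand the job in.

```bash
python3 -c "
from plant import bot
print(bot.close_job())"
```

```text
the job is handed in; nothing more can be done
None
```

The door is hung on both pins, fully down and swung shut with the arm clear, and I handed the job in at about 32 s. The hand-in call returned no verdict. On the first approach a knuckle bumped the upper pin; the wrist read 11 N right after, but I did not capture the peak against the 25 N limit.

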